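# Load a valve spool under the spring-closed dust cover of an air gauge

### The job

Load the valve spool lying in the trough into the air gauge: press the gauge's bar down with one fingertip to hold the spring-closed dust cover open, and with the other fingertip push the spool by the end of its stem along the trough, under the cover, until it is fully home against the end stop. Then let the cover close behind it. The cover must never touch the spool; do not lift the spool out of the trough, and leave everything else on the bench where it stands.

Things in the scene. Friction and masses are not known exactly. Their poses are not given: they have to be found in the camera images.
- gauge: Fixed bench air gauge: grey base plate (x -158 to 92, y -36 to 88, 12 mm thick), steel trough, aluminium dust cover, gauging head with a flat dial at the far end (x 58 to 92 mm, 69 mm tall). Origin: on the bench below the trough's middle line, at the closed cover's front face. x: along the trough to the end stop (the way to push), y: left, to hinge and press bar, z: up. All in gauge frame, mm.
- mouth (a point): Mouth of the trough at the closed cover's front face, on the spool's axis, 33 mm above the bench (gauge x = 0, y = 0). Trough: gauge x -106 to 58 mm, floor z = 20, two guide rails up to z = 25 at |y| 11.4 to 20 mm. Closed cover: x 0 to 60, y -21 to 27, top z = 55 mm; its front skirt has a notch (|y| < 10, up to z = 43.5 mm) that clears the stem, not the lands. Fully open it reaches z = 82 mm.
- stop (a point): Centre of the face of the end stop in front of the gauging head, at gauge x = 56, y = 0, z = 33 mm, which the spool's front face meets when home.
- hinge (a point): Point on the axis of the hinge shaft (8 mm thick, along gauge x from -156 to 58 mm), at gauge x = 0, y = 27, z = 26 mm. A post holds its near end, x -155 to -145 mm, 32 mm tall.
- cover (a joint): Angle of dust cover and press bar, one rigid piece on the hinge shaft, rad: 0 closed (held by its spring), 0.92 fully open (stop). Pressing the bar down lifts the cover; let go, it closes by itself. From 0.6 to the stop the spool passes under it untouched. Pressed 35 mm from the shaft it takes about 2 N to start opening and 5 N to hold fully open.
- bar (a point): On the upper face of the press bar, 35 mm from the shaft, mid-length (gauge x -43.5 mm). The bar is a ribbed aluminium plate 3 mm thick, gauge x -143 to 56 mm, reaching 58 mm out from the shaft. Closed it slopes up to the left at 46 degrees, outer edge at y = 67, z = 67 mm; at 0.8 rad it lies level, top at z = 27.5, y 27 to 85 mm. A fingertip can slide along it while holding it down.
- spool: Stainless valve spool lying in the trough, stem to the near end: two lands 26 mm in diameter and 20 mm long, an 18 mm waist 10 mm long between them, and a stem 14 mm in diameter, 36 mm long; 86 mm overall, about 0.2 kg. Origin: on its axis, midway between the lands' outer faces, 33 mm above the bench. x: along the axis away from the stem (front face +25, stem end -61 mm). Home: gauge x = 31 mm.
- stem_end (a point): Centre of the end face of the spool's stem, where it is pushed; on the spool's axis, 33 mm above the bench. When the spool is home it is 30 mm in front of the cover (gauge x = -30 mm).
- mandrel: Bystander: turquoise anodised mandrel standing upright on a 38 mm flange, 118 mm tall. Origin: centre of its underside.
- poppet: Bystander: brass relief poppet standing on its 30 mm head, 45 mm tall. Origin: centre of its underside.
- setring: Bystander: steel setting ring lying flat, 60 mm across, 27 mm bore, 18 mm tall. Origin: centre of its underside.
- lap: Bystander: cast-iron lap cylinder standing upright, 40 mm across, 70 mm tall. Origin: centre of its underside.
- compound_jar: Bystander: closed white jar of lapping compound, 64 mm across, 58 mm tall. Origin: centre of its underside.
- bench_brush: Bystander: bench brush lying on the bench. Origin: its underside.
Mind the look-alikes: they are no part of the job. Of the things that look like the spool, the smallest one is meant.

How it is judged:
By the outcome, as a careful person would: the job done as asked, in the order asked, and still so for the second after the job is handed in, with the robot touching nothing.
It also fails if it takes over 35 s, if anything falls off the work surface, if the arm or the gripper's body presses on something with over 40 N, if the wrist force passes 120 N, or if a joint passes its speed limit or range.

### The arm

A 6-joint arm with a two-finger parallel gripper is mounted at the origin on the work surface. World frame = base frame: x ahead of the robot, y to its left, z up, the work surface at z = 0. Lengths are in m, angles in degrees, forces in N, time in s.
With the tool pointing down it reaches from about 0.325 to 0.85 m from the base axis. Payload 15.5 kg.
Tool frame: the origin (TCP) lies on the centre line of the jaws, within the pads' length; the fingertips stand 8 mm ahead of it and the grasp point (between the pads) lies 11 mm behind it; z points along the fingers, y is the line along which they close (so a half turn about z gives the same grasp; the last joint's range is limited). The gripper opens to 91 mm and grips with 3 to 60 N. Pads are 32 mm wide; open, the fingers measure 118 mm over their backs; the gripper's body (76 mm by 178 mm) begins 60 mm behind the grasp point.
Start: joints at [69.987, 28.281, 77.091, -0, 74.628, -5.472], TCP at [0.157, 0.605, 0.2] pointing down, gripper open.
Joint ranges: [-166.48, 166.48], [-47.26, 123.95], [12.59, 153.08], [-70.14, 250.14], [6.76, 159.57], [-176.63, 176.63]. Speed limits (degrees/s): [108.29, 108.29, 147.25, 172.46, 172.46, 172.46].

### API

Orientations are given as a 3x3 rotation matrix whose columns are the frame's x, y, z axes.
In Python, from station import ctrl gives the robot as it stands. Calls block until the motion is done:
- ctrl.move_to(position, orientation): joint-space move of the TCP to a pose.
- ctrl.move_l(position, vel=0.15, rot=None, f_stop=None): straight line of the TCP; rot=None keeps the orientation; vel is the mean speed in m/s. With f_stop (N) it stops when the force on the tool has changed by that much, and returns True; else False.
- ctrl.move_j(angles): joint-space move.
- ctrl.open() and ctrl.close_gripper(newtons=None): open the fingers fully, or close them until they stop; newtons is the grip in N (None keeps the last).
- ctrl.pause(seconds).
- ctrl.solve_ik(position, orientation): joint angles nearest the present ones, or None.
- ctrl.get_state(): the state.
- ctrl.snapshot(name): name is "scene" or "top" or "wrist"; returns a dict with "image" (480x640x3 uint8, red, green, blue), "mtx" (3x3 intrinsics, pixels), "rvec" (rotation vector, rad) and "tvec" (3), from world to camera coordinates, as OpenCV has them. Camera axes: x right, y down, z forward; pixel columns grow to the right and rows downward; lengths in m; the calibration is good to about 2 mm. A picture is of the moment at which its call begins. There is no depth.
A pose or a line that the arm cannot do raises ctrl.Unreachable and nothing moves.
- ctrl.hand_in(): hands the job in; it is judged then, once.
The state is a dict: "time_s": time; "q": joint angles; "qvel": joint speeds; "effort": joint torques, N m; "position": TCP position; "ee_rot": TCP orientation; "ft_force": force on the tool from outside, world axes, zero at the start; "wrist_torque": the same for the moment, N m; "finger_gap": opening from 0.0 (shut) to 1.0 (fully open); "grip_force": force on a finger pad.
Only numpy, scipy, OpenCV 4.12 (cv2) and the standard library are available. Lean on these libraries where they do the work, as an engineer would, in place of code of your own. Each camera call takes 0.05 s, during which the arm holds its last target. There are 200 camera calls.

## Working session

There is one attempt and no reset: what is moved stays moved. The work goes in short steps, each a Python script; the robot and the scene stay as the last script left them, time stands still between calls to the robot, and variables do not carry over. Pictures are saved under pics/ and viewed, at most 10 in all, crops included, and the job is handed in when it is done.

```bash
ls; mkdir -p pics; python3 - <<'E'
from station import ctrl
import cv2
for n in("scene","top"):
    s=ctrl.snapshot(n); cv2.imwrite(f"pics/{n}0.png",s["image"][:,:,::-1]); 
    R=cv2.Rodrigues(s["rvec"])[0]; print(n,s["mtx"].tolist(),(-R.T@s["tvec"].reshape(3)).round(3),R.round(2).tolist())
print(ctrl.get_state())
E
```

```text
pics
scene [[502.559552708414, 0.0, 322.36185946958733], [0.0, 502.559552708414, 233.3854226333468], [0.0, 0.0, 1.0]] [ 1.069 -0.307  0.92 ] [[0.46, 0.89, 0.01], [0.73, -0.37, -0.58], [-0.51, 0.27, -0.81]]
top [[501.9840695683176, 0.0, 328.16787177612343], [0.0, 501.9840695683176, 239.5023118651859], [0.0, 0.0, 1.0]] [ 0.337 -0.004  1.107] [[-0.01, -1.0, -0.0], [-0.98, 0.01, -0.19], [0.19, -0.0, -0.98]]
{'time_s': 0.1, 'q': array([ 6.99874509e+01,  2.83115982e+01,  7.71222642e+01, -1.92203903e-04,
        7.46270828e+01, -5.47156427e+00]), 'qvel': array([ 0.0277055 , -0.06657132, -0.15398372,  0.0428437 ,  0.03533237,
       -0.03396989]), 'effort': array([ 1.89522798e-03, -8.80239487e+01, -3.82546663e+01,  7.04371417e-02,
        4.82526433e-02,  5.04901294e-07]), 'position': array([0.15680066, 0.60466333, 0.1992027 ]), 'ee_rot': array([[-9.67968497e-01,  2.51071422e-01, -3.60984209e-04],
       [ 2.51071663e-01,  9.67967984e-01, -1.00057203e-03],
       [ 9.82061140e-05, -1.05915511e-03, -9.99999434e-01]]), 'ft_force': array([-0.00861553, -0.08850348,  0.6941664 ]), 'wrist_torque': array([ 0.01836415, -0.04606063,  0.02934007]), 'grip_force': 0.0, 'finger_gap': 1.0010216432912822}
```

View pics/scene0.png

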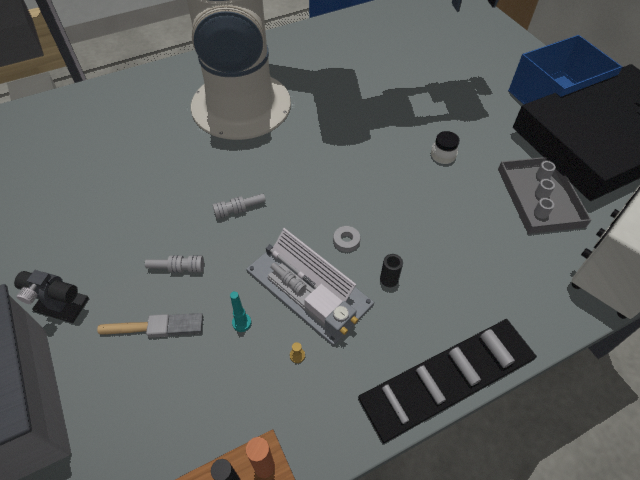

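View pics/top0.png

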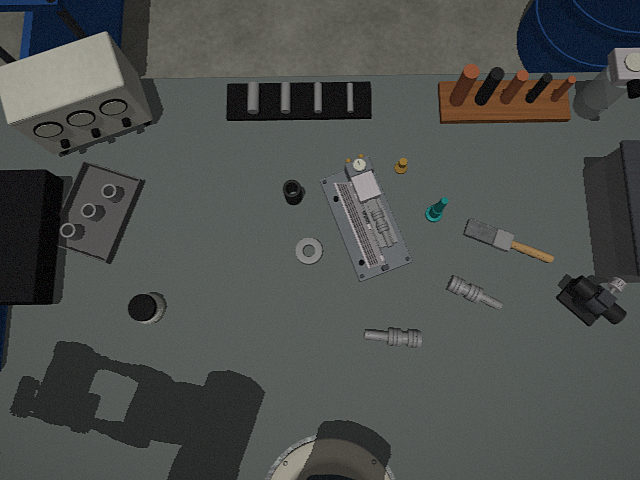

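The top view shows the gauge with its head at about (365,180), its near end at about (385,272) and the bar on the left. The spool lies in the trough at about (380,228). Next I'll enlarge both views to pick out features.

```bash
python3 - <<'E'
import cv2
a=cv2.imread("pics/top0.png")[145:290,290:460]
b=cv2.imread("pics/scene0.png")[220:345,240:390]
cv2.imwrite("pics/topc.png",cv2.resize(a,None,fx=4,fy=4,interpolation=cv2.INTER_CUBIC))
cv2.imwrite("pics/scenec.png",cv2.resize(b,None,fx=4,fy=4,interpolation=cv2.INTER_CUBIC))
E
```

```text
(no output)
```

View pics/topc.png

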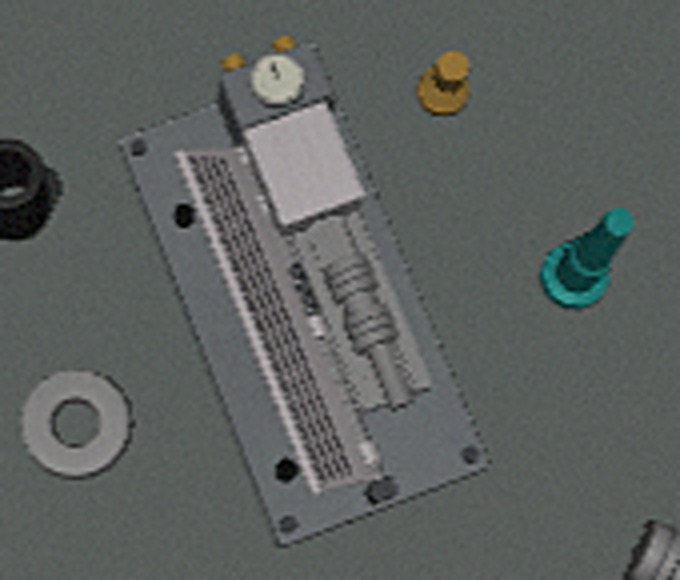

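View pics/scenec.png

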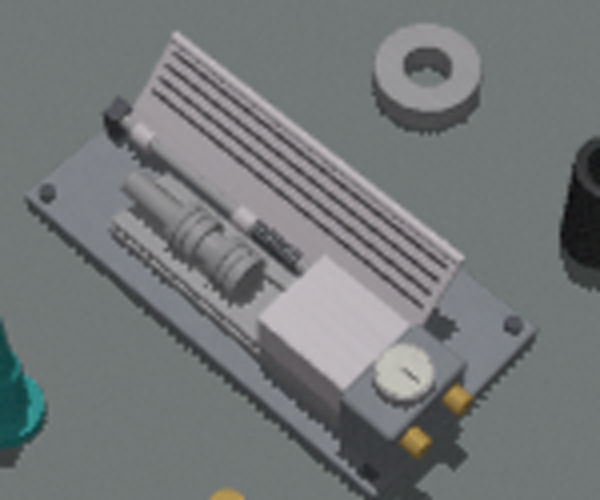

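The crops show the plate corners, the bar's outer edge, the cover-top corners and the stem end at about top (390,244.5). I'll ray-cast these onto their known heights and fit the gauge pose.

```bash
cat > h.py <<'E'
import numpy as np, cv2
from station import ctrl
def ray(s,uv,z):
    R=cv2.Rodrigues(np.array(s["rvec"],float))[0]; t=np.array(s["tvec"]).reshape(3)
    d=R.T@np.linalg.inv(s["mtx"])@np.array([uv[0],uv[1],1.]); c=-R.T@t
    return (c+d*(z-c[2])/d[2])[:2]
def fit(G,W):
    G,W=np.array(G,float),np.array(W); g0,w0=G.mean(0),W.mean(0)
    a=G-g0;b=W-w0; th=np.arctan2((a[:,0]*b[:,1]-a[:,1]*b[:,0]).sum(),(a*b).sum())
    R=np.array([[np.cos(th),-np.sin(th)],[np.sin(th),np.cos(th)]]); t=w0-R@g0
    return th,R,t,(G@R.T+t-W)*1e3
E
python3 - <<'E'
from h import *
T=ctrl.snapshot("top");S=ctrl.snapshot("scene")
P={"top":(T,(290,145),[((122,140),(92,88,12)),((280,545),(-158,88,12)),((488,465),(-158,-36,12)),((180,155),(56,67,67)),((318,492),(-143,67,67)),((285,227),(0,27,55)),((365,190),(0,-21,55)),((328,105),(60,-21,55))]),
"scene":(S,(240,220),[((25,200),(-158,-36,12)),((537,330),(92,88,12)),((325,255),(0,27,55)),((258,320),(0,-21,55)),((343,388),(60,-21,55)),((412,325),(60,27,55)),((175,33),(-143,67,67)),((465,258),(56,67,67))])}
GA=[];WA=[]
for n,(s,o,L) in P.items():
    G=[np.array(g[:2])/1e3 for _,g in L];W=[ray(s,(u[0]/4+o[0],u[1]/4+o[1]),g[2]/1e3) for u,g in L]
    th,R,t,r=fit(G,W);print(n,np.degrees(th).round(2),t.round(4));print(r.round(1).tolist());GA+=G;WA+=W
th,R,t,r=fit(GA,WA);print("all",np.degrees(th),t,r.std(0));np.savez("g.npz",th=th,R=R,t=t)
f=lambda s,u,o,z:((R.T@(ray(s,(u[0]/4+o[0],u[1]/4+o[1]),z)-t))*1e3).round(1)
o=(290,145);print("stem",f(T,(402,398),o,.033),"scene",f(S,(131,188),(240,220),.033))
print("frontland top",f(T,(345,265),o,.046))
print("mandrel base",f(T,(575,282),o,.005),"top",f(T,(619,222),o,.118));print("lap top",f(T,(10,172),o,.07),"ring",f(T,(76,423),o,.018))
print(f(T,(443,92),o,.005),"poppet")
E
```

```text
top 20.05 [ 0.637 -0.104]
[[1.3, 0.7], [-1.2, -1.2], [-1.2, -2.0], [1.4, 0.6], [-1.2, 1.3], [0.2, 0.2], [-3.5, -0.8], [4.2, 1.1]]
scene 20.45 [ 0.6404 -0.0997]
[[-3.8, -0.6], [-1.1, 1.2], [-0.5, -0.6], [-1.1, -0.3], [4.5, 0.7], [2.3, 0.6], [0.0, -0.6], [-0.3, -0.4]]
all 20.37204063390648 [ 0.63873801 -0.10172051] [2.73459054 2.32402141]
stem [-109.7   -1.6] scene [-105.9   -0.6]
frontland top [-32.1   1.4]
mandrel base [ -79.9 -123.3] top [ -76.4 -124. ]
lap top [ 75.7 154.1] ring [-55.8 168.2]
[ 50.8 -97.5] poppet
```

```bash
cat >> h.py <<'E'
g=np.load("g.npz"); TH=np.radians(45)
def rot(off=45.):
    a=float(g["th"])+np.radians(90-off); y=np.array([np.cos(a),np.sin(a),0]); z=np.array([0,0,-1.])
    return np.column_stack([np.cross(y,z),y,z])
def tcp(cx,cy,ztip,g=g):
    "TCP for A's pushing corner at gauge (cx,cy) mm, fingertips at ztip mm"
    s=np.sin(TH);p=np.array([cx+45.5*s-16*s,cy+45.5*s+16*s])/1e3
    return np.r_[g["R"]@p+g["t"],(ztip+8)/1e3]
E
python3 - <<'E'
from h import *
p=tcp(-122,-8,140);print(p,ctrl.solve_ik(p,rot()))
ctrl.move_to(p,rot())
s=ctrl.snapshot("wrist");cv2.imwrite("pics/w1.png",s["image"][:,:,::-1]);st=ctrl.get_state();print(st["time_s"],st["q"].round(1),st["position"])
E
```

```text
[ 0.53157022 -0.10366153  0.148     ] [-1.73528271e+01  2.50064467e+01  9.25975011e+01 -2.54444375e-14
  6.23960522e+01 -8.27248677e+01]
3.075 [-17.3  25.   92.6   0.   62.4 -82.7] [ 0.53174176 -0.1030759   0.14803689]
```

View pics/w1.png

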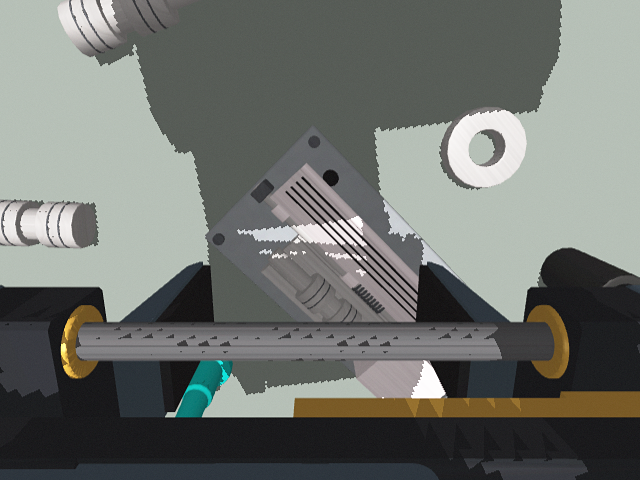

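The wrist view shows the plate's near corner at (315,126), its near-right corner at about (208,238), the bar's outer near corner at about (308,163) and the stem end at about (270,262). I'll check these against the fit and enlarge the trough.

```bash
python3 - <<'E'
from h import *
s=ctrl.snapshot("wrist")
f=lambda u,z:((g["R"].T@(ray(s,u,z)-g["t"]))*1e3).round(1)
print("NL(-158,88)",f((315,126),.012),"NR(-158,-36)",f((208,239),.012),"bar(-143,67)",f((307,163),.067))
R=cv2.Rodrigues(s["rvec"])[0];print("cam",-R.T@s["tvec"])
im=s["image"][110:330,190:440,::-1];im=cv2.resize(im,None,fx=3.2,fy=2.7*3.2/2.7,interpolation=cv2.INTER_CUBIC)[:600]
im=cv2.convertScaleAbs(im,alpha=1.5,beta=10)
cv2.imwrite("pics/w1c.png",im[:600])
E
```

```text
NL(-158,88) [-155.   91.] NR(-158,-36) [-154.   -31.9] bar(-143,67) [-142.1   70.8]
cam [ 0.46525134 -0.07276592  0.3324154 ]
```

View pics/w1c.png

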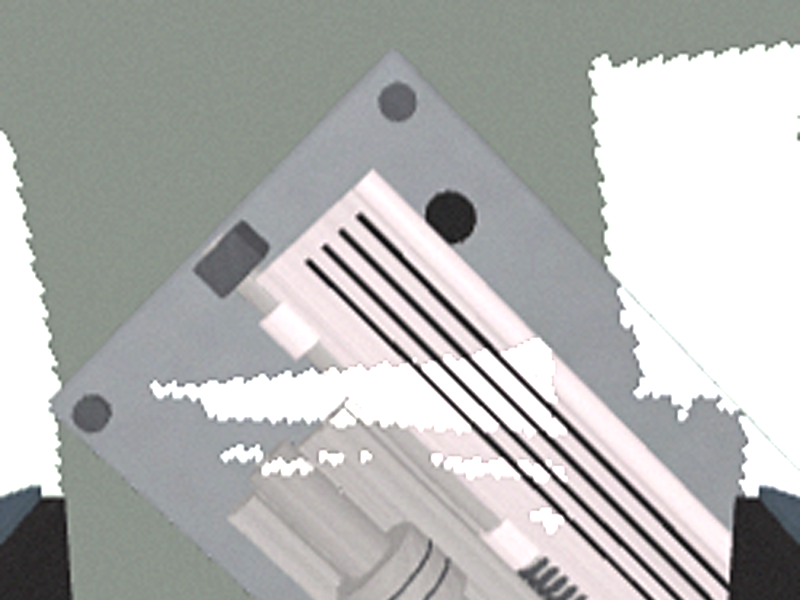

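```bash
sed -i 's/radians(45)/radians(40)/; s/off=45\./off=40./; s/s=np.sin(TH);p=.*/s,c=np.sin(TH),np.cos(TH);p=np.array([cx+45.5*s-16*c,cy+45.5*c+16*s])\/1e3/' h.py
python3 - <<'E'
from h import *
s=ctrl.snapshot("wrist")
t=g["t"]+g["R"]@[.0015,.002]
np.savez("g2.npz",th=g["th"],R=g["R"],t=t)
print("stem (shifted frame)",((g["R"].T@(ray(s,(273.7,255.3),.035)-t))*1e3).round(1))
E
sed -i 's/"g.npz"/"g2.npz"/' h.py
python3 - <<'E'
from h import *
F=lambda n:print(n,(lambda s:(s["time_s"],s["ft_force"].round(1),((g["R"].T@(s["position"][:2]-g["t"]))*1e3).round(1),round(s["position"][2]*1e3-8,1)))(ctrl.get_state()))
ctrl.move_to(tcp(-118,-9,85),rot());F("above")
r=ctrl.move_l(tcp(-118,-9,50),vel=.05,f_stop=20);F(r)
if not r:
    r=ctrl.move_l(tcp(-118,-9,28.5),vel=.05,f_stop=20);F(r)
s=ctrl.snapshot("scene");cv2.imwrite("pics/s2.png",cv2.resize(s["image"][180:360,200:420,::-1],None,fx=3.3,fy=3.3,interpolation=cv2.INTER_CUBIC))
E
```

```text
stem (shifted frame) [-1.119e+02  1.000e-01]
above (3.5083, array([0.3, 0.5, 0.9]), array([-101.6,   36.8]), np.float64(84.7))
False (4.3583, array([0.4, 0.2, 0. ]), array([-100.9,   36.1]), np.float64(50.1))
True (4.6333, array([-0.6, -0.9,  2.2]), array([-101.1,   36.9]), np.float64(43.0))
```

View pics/s2.png

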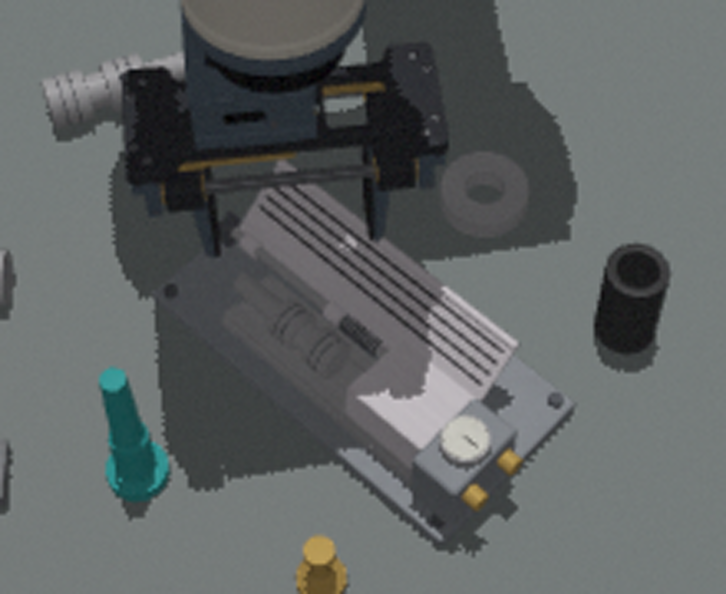

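The bar has not moved. Its outer edge still runs from (276,159) to (516,345), and fingertip B is hidden behind it, so B came down just outside the bar's edge. I'll back out, turn to 45°, come down further in, and then shift.

```bash
sed -i 's/radians(40)/radians(45)/; s/off=40\./off=45./' h.py
cat >> h.py <<'E'
def F(n):
    s=ctrl.get_state();p=(g["R"].T@(s["position"][:2]-g["t"]))*1e3
    print(n,round(s["time_s"],2),"Fg",(g["R"].T@s["ft_force"][:2]).round(1),s["ft_force"][2].round(1),"corner",(p-[20.9,43.5]).round(1),"tip",round(s["position"][2]*1e3-8,1))
E
python3 - <<'E'
from h import *
s=ctrl.get_state()["position"]; up=np.r_[s[:2]+g["R"]@[0,.004],s[2]]
ctrl.move_l(up,vel=.04); up[2]=.098; ctrl.move_l(up,vel=.1);F("up")
ctrl.move_to(tcp(-122,-22,85),rot());F("above")
r=ctrl.move_l(tcp(-122,-22,55),vel=.06,f_stop=25);F(r)
if not r: r=ctrl.move_l(tcp(-122,-22,28.5),vel=.04,f_stop=25);F(r)
s=ctrl.snapshot("scene");cv2.imwrite("pics/s3.png",cv2.resize(s["image"][180:360,200:420,::-1],None,fx=3.3,fy=3.3,interpolation=cv2.INTER_CUBIC))
E
```

```text
up 5.56 Fg [-1.1  0.3] -0.4 corner [-122.1   -2.8] tip 89.7
above 5.81 Fg [-0.3  0.6] 0.1 corner [-122.5  -22.3] tip 84.0
False 6.46 Fg [0.4 0.6] -0.2 corner [-122.  -22.] tip 54.9
False 7.27 Fg [-1.3 -0.9] 2.0 corner [-122.   -22.2] tip 28.6
```

View pics/s3.png

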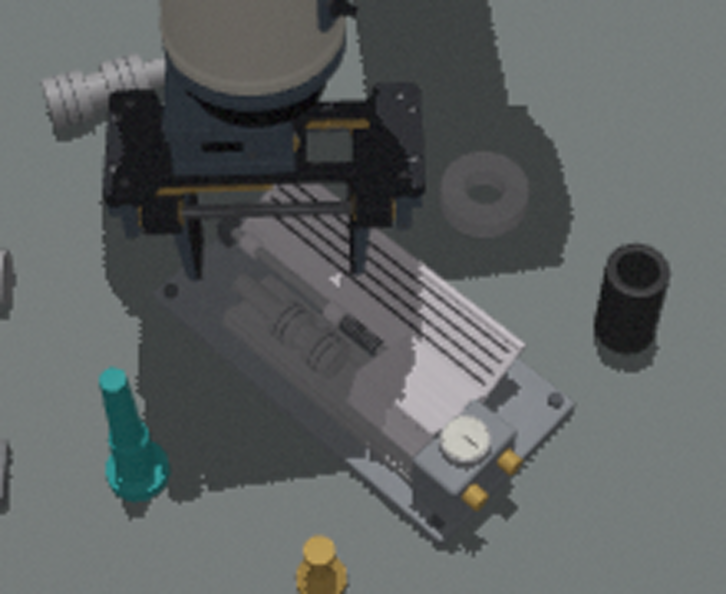

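The B finger now stands on the bar's upper face with its tip at about (357,272), and the bar seems to have moved. I'll compute where the bar corner would appear at different cover angles and compare.

```bash
python3 - <<'E'
from h import *
s=ctrl.snapshot("scene")
def pr(p):
    w=np.r_[g["R"]@(np.array(p[:2])/1e3)+g["t"],p[2]/1e3]
    u=cv2.projectPoints(w.reshape(1,3),s["rvec"],s["tvec"],s["mtx"],None)[0].ravel(); return ((u-[200,180])*3.3).round(0)
for phi in(0,.2,.4,.6,.8,.92):
    def rt(y,z):
        a=-phi;y-=27;z-=26;return (27+y*np.cos(a)-z*np.sin(a),26+y*np.sin(a)+z*np.cos(a))
    print(phi,"bar far/near",pr((56,*rt(67,67))),pr((-143,*rt(67,67))),"cover FR, NR, NL,FL",[pr((x,*rt(y,55))).tolist() for x,y in((60,-21),(0,-21),(0,27),(60,27))])
# tip B: ray
u=np.array([357,272])/3.3+[200,180]
for z in(.0286,.04,.05):print("B tip at z",z,((g["R"].T@(ray(s,u,z)-g["t"]))*1e3).round(1))
u=np.array([195,280])/3.3+[200,180];print("A tip",((g["R"].T@(ray(s,u,.0286)-g["t"]))*1e3).round(1))
F("now")
c=s["image"][255:355,295:395,::-1];cv2.imwrite("pics/s3c.png",cv2.convertScaleAbs(cv2.resize(c,None,fx=6,fy=6,interpolation=cv2.INTER_CUBIC),alpha=1.4))
E
```

```text
0 bar far/near [515. 343.] [276. 158.] cover FR, NR, NL,FL [[419.0, 456.0], [343.0, 393.0], [399.0, 341.0], [474.0, 401.0]]
0.2 bar far/near [522. 343.] [285. 159.] cover FR, NR, NL,FL [[427.0, 442.0], [351.0, 378.0], [405.0, 335.0], [481.0, 395.0]]
0.4 bar far/near [526. 345.] [291. 164.] cover FR, NR, NL,FL [[438.0, 426.0], [361.0, 363.0], [411.0, 331.0], [487.0, 391.0]]
0.6 bar far/near [529. 351.] [296. 170.] cover FR, NR, NL,FL [[449.0, 410.0], [372.0, 347.0], [417.0, 328.0], [492.0, 387.0]]
0.8 bar far/near [528. 359.] [297. 179.] cover FR, NR, NL,FL [[462.0, 395.0], [384.0, 333.0], [422.0, 326.0], [497.0, 385.0]]
0.92 bar far/near [527. 365.] [297. 186.] cover FR, NR, NL,FL [[469.0, 386.0], [392.0, 324.0], [424.0, 326.0], [499.0, 385.0]]
B tip at z 0.0286 [-63.3  57.3]
B tip at z 0.04 [-58.3  52.1]
B tip at z 0.05 [-53.9  47.6]
A tip [-134.3  -16.6]
now 7.37 Fg [-0.3 -1. ] 1.3 corner [-122.   -22.2] tip 28.7
```

View pics/s3c.png

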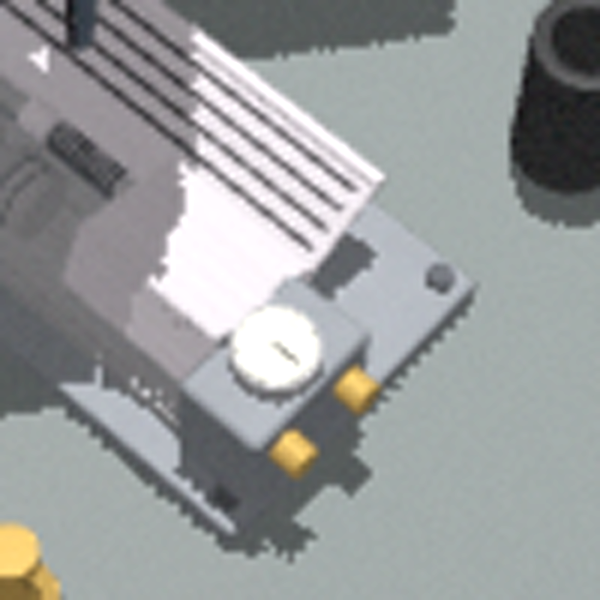

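The bar corner sits at about (524,345), which puts the cover at only about 0.3 rad. The tip rays fit a real fingertip height of about 45–50 mm, so the open fingertips must stand roughly 15–20 mm further back than the nominal 8 mm. I'll find the true height by pressing down until the cover reaches its stop.

```bash
python3 - <<'E'
from h import *
F("start")
for z in (22,16,12): 
    r=ctrl.move_l(tcp(-122,-22,z),vel=.03,f_stop=12);F(r)
    if r: break
else:
    r=ctrl.move_l(tcp(-122,-22,0),vel=.015,f_stop=10);F(r)
s=ctrl.snapshot("scene");cv2.imwrite("pics/s4.png",cv2.convertScaleAbs(cv2.resize(s["image"][200:350,230:400,::-1],None,fx=4,fy=4,interpolation=cv2.INTER_CUBIC),alpha=1.5))
E
```

```text
start 7.37 Fg [-0.3 -1. ] 1.3 corner [-122.   -22.2] tip 28.7
False 7.73 Fg [0.9 0.2] 1.4 corner [-121.9  -22. ] tip 21.8
False 8.08 Fg [1.  0.2] 3.1 corner [-122.  -22.] tip 15.8
False 8.37 Fg [1.2 0.4] 2.5 corner [-122.  -22.] tip 11.8
True 9.0 Fg [-2.5  0.7] 15.3 corner [-122.   -21.8] tip 2.6
```

View pics/s4.png

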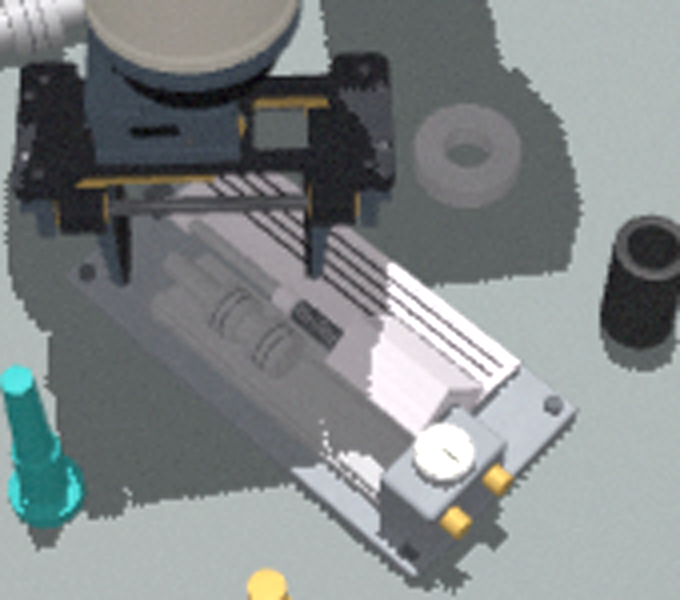

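The cover is fully open: the bar corner at (520,363) matches 0.92 rad, and the true tip height is nominal + 23 mm. I'll raise about 3 mm, turn to 40° for rail and shaft clearance, slide in behind the stem and push.

```bash
sed -i 's/radians(45)/radians(40)/; s/off=45\./off=40./; s/\[20.9,43.5\]/[17.0,45.14]/' h.py
cat >> h.py <<'E'
def prof(s,x0=-130,x1=10,y=0,z=38):
    "brightness along the trough axis at height z"
    xs=np.arange(x0,x1,2.);w=np.array([np.r_[g["R"]@(np.array([x,y])/1e3)+g["t"],z/1e3] for x in xs])
    u=cv2.projectPoints(w,s["rvec"],s["tvec"],s["mtx"],None)[0].reshape(-1,2)
    im=cv2.cvtColor(s["image"],cv2.COLOR_RGB2GRAY)
    return xs,cv2.remap(im,u[:,:1].astype(np.float32),u[:,1:].astype(np.float32),cv2.INTER_LINEAR).ravel()
E
python3 - <<'E'
from h import *
p=ctrl.get_state()["position"];p[2]=.0138
ctrl.move_l(p,vel=.03);F("raised")
r=ctrl.move_l(tcp(-119,-4,5.8),vel=.05,rot=rot(),f_stop=15);F(r)
if not r:
  for x,v in((-100,.03),(-80,.04),(-60,.04),(-42,.04)):
    r=ctrl.move_l(tcp(x,-4,5.8),vel=v,f_stop=12);F(r)
    if r:break
s=ctrl.snapshot("scene");cv2.imwrite("pics/s5.png",s["image"][:,:,::-1]);print(prof(s)[1].tolist())
E
```

```text
raised 9.32 Fg [0.9 1.4] 3.9 corner [-118.2  -23.5] tip 5.7
False 9.86 Fg [-0.6  2.4] 2.8 corner [-119.4   -3.3] tip 5.7
False 10.64 Fg [-0.1  0.5] 2.2 corner [-99.6  -4.1] tip 5.9
False 11.29 Fg [2.6 0.4] 2.6 corner [-79.2  -4.2] tip 5.9
False 11.94 Fg [1.3 0.4] 2.3 corner [-59.6  -4.1] tip 5.9
False 12.54 Fg [1.4 0.8] 2.7 corner [-41.4  -4.1] tip 5.9
[70, 71, 70, 71, 69, 62, 47, 34, 27, 25, 22, 24, 27, 25, 26, 24, 25, 29, 31, 38, 47, 59, 73, 47, 29, 23, 22, 25, 24, 26, 29, 45, 68, 68, 59, 47, 44, 45, 44, 44, 37, 33, 39, 63, 82, 82, 79, 80, 82, 82, 83, 82, 81, 79, 80, 82, 81, 81, 83, 82, 82, 82, 82, 80, 71, 72, 81, 72, 72, 82]
```

```bash
python3 - <<'E'
from h import *
r=ctrl.move_l(tcp(-20,-4,5.8),vel=.02,f_stop=8);F(r)
ctrl.pause(.1);F("settled")
s=ctrl.snapshot("scene");cv2.imwrite("pics/s6.png",s["image"][:,:,::-1])
for x in (-24,-18,-12,-6): print(x,[int(prof(s,x,x+1,y,33+max(0,49-y*y)**.5 if abs(y)<7 else 20)[1][0]) for y in range(-12,13,2)])
E
```

```text
True 13.27 Fg [-2.2 -0.7] 4.5 corner [-30.4  -3.8] tip 5.5
settled 13.37 Fg [-0.3  0.2] 4.9 corner [-30.5  -3.8] tip 5.4
-24 [82, 83, 84, 80, 83, 83, 81, 80, 77, 76, 80, 79, 76]
-18 [81, 82, 83, 80, 83, 83, 80, 79, 77, 76, 82, 81, 82]
-12 [81, 82, 83, 78, 82, 81, 82, 80, 78, 82, 81, 81, 94]
-6 [82, 83, 83, 81, 82, 82, 83, 80, 89, 98, 81, 82, 93]
```

It stopped at -30.4, right where home should be. I'll press again to confirm, then back off, lift so the cover closes, and check.

```bash
python3 - <<'E'
from h import *
p=ctrl.get_state()["position"]
for i in range(2):
    r=ctrl.move_l(tcp(-22,-4,5.8),vel=.012,f_stop=10+4*i);F(r)
p=tcp(-48,-5,5.8);ctrl.move_l(p,vel=.05);F("back")
s=ctrl.snapshot("scene");cv2.imwrite("pics/s7.png",s["image"][:,:,::-1])
E
```

```text
True 13.79 Fg [-2.9 -0.1] 6.3 corner [-30.5  -3.5] tip 5.1
True 14.18 Fg [-2.7 -1.4] 5.7 corner [-30.6  -3.3] tip 4.8
back 14.68 Fg [-1.4  0.7] 3.2 corner [-48.7  -4.9] tip 5.7
```

```bash
python3 - <<'E'
from h import *
s=ctrl.snapshot("wrist");cv2.imwrite("pics/w7.png",s["image"][:,:,::-1])
for y in(-3,0,3):
    xs,v=prof(s,-70,0,y,39.5);print(y,list(zip(xs.astype(int).tolist(),v.tolist())))
w=np.array([np.r_[g["R"]@(np.array([x,0])/1e3)+g["t"],.0395] for x in(-70,-30,0)]);print(cv2.projectPoints(w,s["rvec"],s["tvec"],s["mtx"],None)[0].reshape(-1,2))
E
```

```text
-3 [(-70, 30), (-68, 27), (-66, 26), (-64, 26), (-62, 42), (-60, 65), (-58, 70), (-56, 71), (-54, 74), (-52, 75), (-50, 76), (-48, 74), (-46, 73), (-44, 77), (-42, 72), (-40, 73), (-38, 108), (-36, 124), (-34, 124), (-32, 125), (-30, 127), (-28, 127), (-26, 128), (-24, 129), (-22, 130), (-20, 131), (-18, 126), (-16, 128), (-14, 127), (-12, 127), (-10, 128), (-8, 127), (-6, 127), (-4, 128), (-2, 132)]
0 [(-70, 27), (-68, 26), (-66, 27), (-64, 25), (-62, 26), (-60, 28), (-58, 64), (-56, 70), (-54, 71), (-52, 73), (-50, 76), (-48, 76), (-46, 77), (-44, 74), (-42, 75), (-40, 73), (-38, 74), (-36, 88), (-34, 116), (-32, 124), (-30, 139), (-28, 139), (-26, 140), (-24, 140), (-22, 141), (-20, 142), (-18, 141), (-16, 143), (-14, 143), (-12, 143), (-10, 143), (-8, 141), (-6, 143), (-4, 143), (-2, 145)]
3 [(-70, 27), (-68, 27), (-66, 27), (-64, 27), (-62, 26), (-60, 26), (-58, 26), (-56, 65), (-54, 66), (-52, 71), (-50, 71), (-48, 75), (-46, 76), (-44, 75), (-42, 72), (-40, 76), (-38, 74), (-36, 74), (-34, 66), (-32, 126), (-30, 140), (-28, 139), (-26, 138), (-24, 140), (-22, 139), (-20, 140), (-18, 140), (-16, 140), (-14, 141), (-12, 139), (-10, 138), (-8, 139), (-6, 140), (-4, 139), (-2, 139)]
[[180.66394123 303.6027282 ]
 [245.4928619  369.20135129]
 [290.66045047 414.90520674]]
```

The wrist view puts the stem end at about -31, which agrees with the contact position. I'll lift off now.

```bash
python3 - <<'E'
from h import *
p=tcp(-48,-5,5.8)
for z in(25,60,150): p[2]=(z+8)/1e3; ctrl.move_l(p,vel=.05 if z<100 else .15);F(z)
p=np.r_[g["R"]@[-.22,.04]+g["t"],.25];ctrl.move_to(p,rot());ctrl.pause(.3);F("clear")
f=lambda s,u,z:((g["R"].T@(ray(s,u,z)-g["t"]))*1e3).round(1)
s=ctrl.snapshot("scene");cv2.imwrite("pics/s8.png",s["image"][:,:,::-1])
a=cv2.imread("pics/scene0.png").astype(int);b=s["image"][:,:,::-1].astype(int)
d=(abs(a-b).max(2)>30).astype(np.uint8)
n,_,st,c=cv2.connectedComponentsWithStats(d)
for i in range(1,n):
    if st[i,4]>25:print("changed",st[i],c[i].round(0))
xs,v=prof(s,-130,10,0,39.5);print(list(zip(xs.astype(int).tolist(),v.tolist())))
E
```

```text
25 15.32 Fg [2.3 0.7] 1.5 corner [-47.6  -5. ] tip 25.4
60 16.17 Fg [-0.7  0.6] -0.2 corner [-48.2  -4.9] tip 59.8
150 16.92 Fg [0.  0.5] -0.6 corner [-48.4  -4.7] tip 149.1
clear 18.07 Fg [-0.8  0.4] -0.5 corner [-236.5   -5.1] tip 241.5
changed [173   0  19  45 279] [180.  29.]
changed [  173     0   320   305 30943] [287. 136.]
changed [288   0   5   8  30] [290.   3.]
changed [452   0  10  12  87] [456.   4.]
changed [488   0  10   8  55] [492.   3.]
changed [176   3   5  13  36] [178.   9.]
changed [182  16   6   8  28] [184.  20.]
[(-130, 73), (-128, 72), (-126, 73), (-124, 73), (-122, 74), (-120, 74), (-118, 73), (-116, 73), (-114, 73), (-112, 74), (-110, 73), (-108, 72), (-106, 74), (-104, 73), (-102, 73), (-100, 72), (-98, 75), (-96, 81), (-94, 83), (-92, 84), (-90, 83), (-88, 84), (-86, 84), (-84, 84), (-82, 85), (-80, 85), (-78, 85), (-76, 84), (-74, 86), (-72, 85), (-70, 84), (-68, 85), (-66, 97), (-64, 129), (-62, 160), (-60, 160), (-58, 161), (-56, 161), (-54, 161), (-52, 162), (-50, 161), (-48, 161), (-46, 162), (-44, 162), (-42, 161), (-40, 161), (-38, 162), (-36, 162), (-34, 162), (-32, 159), (-30, 156), (-28, 152), (-26, 154), (-24, 153), (-22, 154), (-20, 155), (-18, 155), (-16, 155), (-14, 154), (-12, 155), (-10, 155), (-8, 166), (-6, 188), (-4, 197), (-2, 196), (0, 196), (2, 196), (4, 196), (6, 197), (8, 196)]
```

```bash
python3 - <<'E'
import cv2,numpy as np
a=cv2.imread("pics/scene0.png",0);b=cv2.imread("pics/s8.png",0)
for n,(x,y,w,h) in dict(cover=(302,282,45,45),barfar=(330,270,30,30),barnear=(270,222,35,30),ring=(330,222,35,32),lap=(375,250,32,42),mandrel=(228,288,28,46),poppet=(286,338,24,28),jar=(428,128,34,40),brush=(95,310,112,32),spoolB=(140,250,70,30),spoolC=(210,190,60,35)).items():
    m=cv2.matchTemplate(b[y-12:y+h+12,x-12:x+w+12],a[y:y+h,x:x+w],cv2.TM_CCOEFF_NORMED);_,v,_,l=cv2.minMaxLoc(m);print(n,round(v,2),l[0]-12,l[1]-12)
E
```

```text
cover 0.97 0 0
barfar 1.0 0 0
barnear 0.63 10 8
ring 1.0 0 0
lap 1.0 0 0
mandrel 0.63 0 0
poppet 1.0 0 0
jar 1.0 0 0
brush 1.0 0 0
spoolB 1.0 0 0
spoolC 0.34 12 1
```

```bash
python3 -c "
from station import ctrl
print(ctrl.hand_in())"
```

```text
the job is handed in; nothing more can be done
None
```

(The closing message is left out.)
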